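# Shut the nest box and tuck its edge flashing under the lapped shingles

## Task

The garden nest box on the bench is ready to close up: shut its hinged roof, then pick up the aluminium edge flashing from the timber offcut and slide its flat flange under the lapped shingles at the roof's lower edge, without lifting the shingles, until the drip leg is fully home against the front edge of the roof board and the ends of the strip line up with the ends of the roof. Finish while still holding it pressed down flat on the roof board with the gripper, as if for someone to nail it: do not let go. Leave the other things on the bench where they are.

Things in the scene. Friction and masses are not known exactly. Their poses are not given: they have to be found in the camera images.
- nest_box: Pine nest box with lapped cladding, 190 mm deep (x), 170 mm wide (y), about 117 mm high at the front and 140 mm at the back, fixed to the bench on a 210 x 190 mm rubber mat. Origin: centre of its underside, z up, x from its low front (towards the robot) to its high back, where its roof is hinged. The roof overhangs it.
- roof (a joint): Hinge of the roof, rad: 0 = shut, grows as its low front edge (eave) swings up; starts open by 0.45 to 0.8. Stiff hinges: it stays where left; about 2 N down on the eave moves it, to a firm stop at 0, where it slopes 0.12 rad down to the front. Roof board 240 mm up the slope, 200 mm wide, 12 mm thick, with three lapped courses of shingles; its lowest 47 mm, along the eave, is bare.
- roof_hinge (a point): Middle of the hinge line, at the underside of the roof board, at the high back of the box; it turns with the roof. Axes as eave. The eave lies 235 mm from it along -x.
- eave (a point): Middle of the top front edge (the eave) of the roof board; turns with the roof. x points up the slope in the board's face, y along the eave, z square out of the board. The board reaches 100 mm to either side in y. The flashing is home when flashing's origin and axes coincide with this frame.
- shingle_edge (a point): Middle of the free lower edge of the lowest shingles, at their underside: 47 mm up the slope from the eave, 7 mm above the board's face. Axes as eave. Under the shingles a slot 7 mm high and 40 mm deep runs the roof's full width, open to the front. These shingles' tops are 13 mm above the board; the further courses stand up to 25 mm above it.
- shingle_left (a joint): Lift of the left (+y) one of the three lapped shingles of the lowest course, each about 65 mm wide, rad: 0 = lying flat; its free edge is 58 mm from the nail line about which it bends up. 1.5 N under the free edge begins to lift it, about 0.5 N more per mm.
- shingle_middle (a joint): The same for the middle shingle.
- shingle_right (a joint): The same for the right (-y) shingle.
- offcut: Pine offcut, 90 mm (x) by 230 mm (y) and 35 mm thick, fixed flat on the bench to the left or right in front of the nest box; the flashing lies on it. Origin at the centre of its underside.
- flashing: Rigid aluminium strip, 200 mm long (y), 140 g. Origin: underside of the flange, inner face of the drip leg, mid-length; x to the tuck edge, z up. Flange 3 mm thick, to x = 77 mm. At the other edge a kerb to grip from above, across x: 12 mm wide (x -3 to 9 mm), top 30 mm above the origin. Below it the drip leg, x -3 to 0, 15 mm down, hanging past the offcut's robot side. Lies right way up.
- tuck_edge (a point): Middle of the flashing's plain edge, at the underside of the flange: 77 mm from flashing's origin along its x. With the flashing home it lies 30 mm in under the shingles.
- lunch_tin: Bystander: grey two-tier stacking lunch tin, 119 x 175 mm, 102 mm high. Origin under its centre.
- sippy_cup: Bystander: sippy cup with two handles, 75 mm across (126 mm over the handles), 124 mm high. Origin under its centre.
- butter_dish: Bystander: lidded ceramic butter dish, 115 x 180 mm, 83 mm high. Origin under its centre.
- bamboo_fork: Bystander: bamboo fork, 175 mm long (y), 6 mm thick, lying on the lid of the lunch tin. Origin under its middle.
- hammer: Bystander: claw hammer, 260 mm long, lying between the robot and the nest box.
- tape_measure: Bystander: tape measure, 38 x 80 mm, 58 mm high, standing in front of the nest box. Origin under its centre.
Mind the look-alikes: they are no part of the job. Several things have the shape of the flashing; the one meant has the colours described above.

How it is judged:
By the outcome, as a careful person would: the job done as asked, in the order asked, and still so for the second after the job is handed in, while the arm keeps its last pose, push and grip.
It also fails if it takes over 54 s, if anything falls off the work surface, if the arm or the gripper's body presses on something with over 40 N, if the wrist force passes 120 N, or if a joint passes its speed limit or range.

## Robot

A 6-joint arm with a two-finger parallel gripper is mounted at the origin on the work surface. World frame = base frame: x ahead of the robot, y to its left, z up, the work surface at z = 0. Lengths are in mm, angles in degrees, forces in N, time in s.
With the tool pointing down it reaches from about 300 to 850 mm from the base axis. Payload 4.2 kg.
Tool frame: the origin (TCP) lies midway between the tips of the shut fingers; the grasp point (between the pads) lies 19 mm behind it (env.grip_point_offset is the distance from the TCP to the grasp point, in mm); z points along the fingers, x is the direction in which the jaws open and shut, and the axes are right-handed (so a half turn about z gives the same grasp; the last joint's range is limited). The gripper opens to 91 mm and grips with 3 to 60 N. Pads are 32 mm wide; open, the fingers measure 118 mm over their backs; the gripper's body (76 mm by 178 mm) begins 60 mm behind the grasp point.
Start: joints at [76.031, 18.312, 89.639, -0, 72.044, -1.146], TCP at [127.614, 560.676, 213.976] pointing down, gripper open.
Joint ranges: [-177.97, 177.97], [-48.28, 115.42], [12.27, 149.76], [-77.06, 257.06], [2.81, 150.46], [-146.56, 146.56]. Speed limits (degrees/s): [147.25, 147.25, 180, 180, 180, 180].

## Interface

Orientations are given as [roll, pitch, yaw] about the fixed x, y, z axes, in that order (R = Rz(yaw) Ry(pitch) Rx(roll)).
In Python, from workcell import env gives the robot as it stands.
- The arm moves only by the shell command python3 -m pendant 'ROWS' [FORCE]. ROWS is JSON, a list of rows, each an object with "xyz": the shift along the tool's x, y, z in m, a list of three; "roll": the turn about the tool's z in degrees; "jaw": the closure, from 0 (fully open) to 1 (shut). A call has exactly 8 rows; each row is the pose to reach, as a shift and turn from the pose commanded when the call began, along the tool's axes at that moment; what a row does not reach only later rows make up. A row lasts 1/8 s, in which the tool goes at most 62.5 mm and 10.7 degrees, less where a joint would pass 70% of its speed; a pose out of reach is approached as far as the arm can. A call with a gripper value outside its range is refused whole. The fingers move at their own pace and stop on an object; FORCE is the grip in N (left out, the last holds). Time passes only in rows, so rows that repeat a pose let the fingers close, or fill a call up. It gives the time, the measured TCP pose, the force and the opening at its end, in the units of the state.
- env.state(): the state, without advancing time (a new reading comes with each control period).
- env.grab_frame(name): name is "scene" or "top" or "wrist"; returns (picture, depth): 420x560x3 uint8, blue, green, red; 420x560 float32, mm along the optical axis (not along the pixel's ray), 0 where there is no reading.
- env.camera_params(name): a dict with "camera_matrix" (3x3 intrinsics, pixels), "D" ([k1, k2, p1, p2, k3] as OpenCV has them; the pictures are not rectified), "cam_to_world" (4x4, takes a point from camera to world coordinates); the wrist camera has in their place "hand_eye" (4x4, takes a point from camera to tool coordinates, whose origin is the TCP and whose axes are the tool frame's). Camera axes: x right, y up, looking along -z (the intrinsics and any distortion apply to the point x, -y, -z); pixel columns grow to the right and rows downward; lengths in mm; the calibration is good to about 2 mm. A picture is of the moment at which its call begins: read the wrist's pose just before it. camera_params takes no time and is no camera call.
- env.job_done(): hands the job in, once; it reports no verdict.
The state is a dict: "time_s": time; "qpos": joint angles; "qvel": joint speeds; "effort": joint torques, N m; "ee_pos": TCP position; "ee_rot": TCP orientation; "force": force on the tool from outside, world axes, zero at the start; "torque": the same for the moment, N m; "gripper_width": finger opening in mm.
Only numpy, scipy, OpenCV 4.12 (cv2) and the standard library are available. Lean on these libraries where they do the work, as an engineer would, in place of code of your own. Each camera call takes 0.05 s, during which the arm holds its last target. There are 200 camera calls.

## Working session

There is one attempt and no reset: what is moved stays moved. The work goes in short steps, Python scripts to look and compute and a shell command to move; the robot and the scene stay as the last step left them, time stands still between calls to the robot, and variables do not carry over. Pictures are saved under pics/ and viewed, about 8 in all and at most 12, crops included, and the job is handed in when it is done.

```bash
mkdir -p pics; ls
cat > h.py <<'E'
import numpy as np, cv2
from workcell import env
from scipy.spatial.transform import Rotation as R
def tool():
    s=env.state(); T=np.eye(4); T[:3,:3]=R.from_euler('xyz',s['ee_rot'],degrees=True).as_matrix(); T[:3,3]=s['ee_pos']; return T
def grab(n):
    p=env.camera_params(n); T=p['cam_to_world'] if 'cam_to_world' in p else tool()@np.array(p['hand_eye'])
    im,d=env.grab_frame(n); return im,d,np.array(p['camera_matrix']),np.array(p['D']),np.array(T)
def cloud(d,K,D,T):
    h,w=d.shape; u,v=np.meshgrid(np.arange(w),np.arange(h))
    q=cv2.undistortPoints(np.stack([u,v],-1).reshape(-1,1,2).astype(float),K,D).reshape(h,w,2)
    P=np.stack([q[...,0]*d,-q[...,1]*d,-d],-1)@T[:3,:3].T+T[:3,3]; P[d<=0]=np.nan; return P
E
python3 - <<'E'
from h import *
print(env.state())
for n in('scene','top'):
    im,d,K,D,T=grab(n); cv2.imwrite(f'pics/{n}0.png',im); np.savez(f'{n}0.npz',im=im,d=d,K=K,D=D,T=T); print(n,T.round(2).tolist(),(d>0).mean())
print(env.camera_params('wrist'))
a=[cv2.imread(f'pics/{n}0.png') for n in('scene','top')]
E
```

```text
pics
{'time_s': 0.0, 'qpos': array([ 7.60309337e+01,  1.83499549e+01,  8.97086128e+01, -2.88060237e-03,
        7.20451834e+01, -1.14494756e+00]), 'qvel': array([-0.02800985, -0.09336386, -0.00225812,  0.05619179,  0.04891465,
        0.11966049]), 'effort': array([ 1.64408684e-03, -4.12472606e+01, -2.31973672e+01,  7.30876601e-02,
        4.57056588e-02, -1.47915025e-04]), 'ee_pos': array([127.50253568, 560.13614608, 213.12225718]), 'ee_rot': array([1.79999335e+02, 1.03785057e-01, 7.71767711e+01]), 'force': array([-0.18350438, -0.27521922, -0.92579274]), 'torque': array([-0.04884359, -0.04135841, -0.06380173]), 'gripper_width': 91.05183084857416}
scene [[-0.35, -0.7, 0.62, 1442.29], [0.94, -0.27, 0.22, 244.16], [0.02, 0.66, 0.75, 1255.08], [0.0, 0.0, 0.0, 1.0]] 0.9960884353741497
top [[-0.02, 0.99, -0.13, 361.14], [-1.0, -0.02, -0.0, -120.78], [-0.01, 0.13, 0.99, 1043.49], [0.0, 0.0, 0.0, 1.0]] 0.99625
{'camera_matrix': array([[307.09521192,   0.        , 280.54173603],
       [  0.        , 307.09521192, 213.42051074],
       [  0.        ,   0.        ,   1.        ]]), 'D': array([-0.02789979,  0.        ,  0.        ,  0.        ,  0.        ]), 'hand_eye': array([[ 9.99999936e-01,  7.50125557e-05,  3.50282207e-04,
         4.90616127e-01],
       [ 1.54693324e-04, -9.72383197e-01, -2.33390003e-01,
        -6.57565145e+01],
       [ 3.23101352e-04,  2.33390042e-01, -9.72383147e-01,
        -1.70710423e+02],
       [ 0.00000000e+00,  0.00000000e+00,  0.00000000e+00,
         1.00000000e+00]])}
```

View pics/scene0.png

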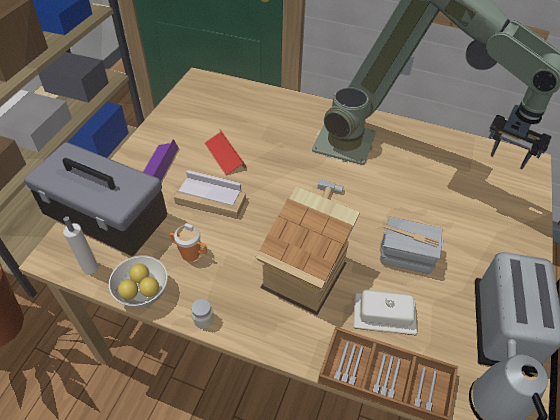

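View pics/top0.png

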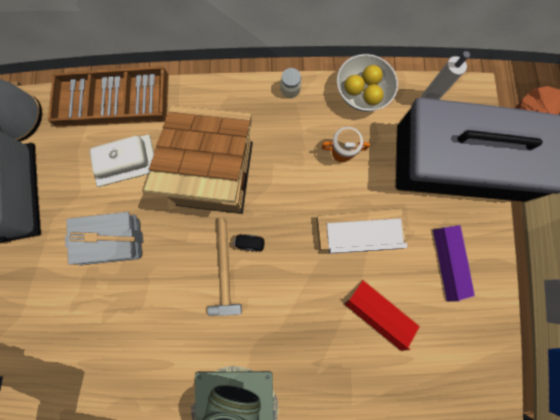

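The scene view shows the aluminium strip on the offcut at (212,190), and the open nest box at (308,240). In the top view the strip is at (366,235) and the roof at about (200,155), with its eave at about (195,190). By shape, these could be taken for the flashing: the aluminium strip on the offcut at (366,235), a red strip at (382,315) and a purple strip at (454,262), all in the top view. I choose the aluminium one because it lies on timber.

Run:
```python
from h import *
out={}
for n in('top','scene'):
    z=np.load(f'{n}0.npz'); P=cloud(z['d'],z['K'],z['D'],z['T']); im=z['im']; out[n]=P
    hsv=cv2.cvtColor(im,cv2.COLOR_BGR2HSV)
    X,Y,Z=P[...,0],P[...,1],P[...,2]
    print(n,'bench z',np.nanmedian(Z[(X>250)&(X<330)&(Y>0)&(Y<60)]) )
    # roof region: brown / cream
    B=dict(top=(140,260,100,210),scene=(255,365,180,300))[n]
    m=np.zeros(Z.shape,bool); m[B[2]:B[3],B[0]:B[1]]=1
    m&=(Z>120); pts=P[m]
    print('roofish',pts.shape, np.nanmin(pts,0).round(0),np.nanmax(pts,0).round(0))
    F=dict(top=(310,415,205,260),scene=(170,250,165,222))[n]
    m=np.zeros(Z.shape,bool); m[F[2]:F[3],F[0]:F[1]]=1
    for a,b in((28,36.5),(37,42),(55,75)):
        k=m&(Z>a)&(Z<b); q=P[k]; 
        if len(q)>15:
            r=cv2.minAreaRect(q[:,:2].astype(np.float32)); print((a,b),len(q),'z',np.median(q[:,2]).round(1),'rect',np.round(r[0],1),np.round(r[1],1),round(r[2],1), cv2.boxPoints(r).round(0).tolist())
    # kerb/white
    k=m&(hsv[...,1]<40)&(hsv[...,2]>150); q=P[k]; print('white',len(q),np.nanpercentile(q,[2,50,98],axis=0).round(0).tolist())
z=np.load('top0.npz');im=z['im']
a=cv2.resize(im[90:270,130:260],None,fx=3,fy=3); b=cv2.resize(im[195:275,305:420],None,fx=3.4,fy=3.4)
c=np.zeros((540,a.shape[1]+b.shape[1],3),np.uint8); c[:540,:a.shape[1]]=a; c[:b.shape[0],a.shape[1]:]=b
s=cv2.resize(np.load('scene0.npz')['im'][160:225,165:255],None,fx=4,fy=4); c[b.shape[0]:b.shape[0]+260,a.shape[1]:a.shape[1]+360]=s[:c.shape[0]-b.shape[0]]
cv2.imwrite('pics/crop1.png',c)
P=out['top']
for u,v in((147,193),(243,203),(195,198),(160,110),(250,115),(195,170)): print(u,v,P[v,u].round(0))
for i in range(198,250,4): print([tuple(P[i,j].round(0)) for j in (345,385)])
```

```text
top bench z 19.21402560415379
roofish (7920, 3) [514. -63. 145.] [771. 166. 245.]
(28, 36.5) 1366 z 34.8 rect [ 466.1 -347.5] [108.3 229.3] 3.7 [[405.0, -237.0], [420.0, -465.0], [528.0, -458.0], [513.0, -230.0]]
(37, 42) 1289 z 38.4 rect [ 466.3 -347. ] [105.7 223.4] 3.2 [[407.0, -238.0], [420.0, -461.0], [525.0, -456.0], [513.0, -232.0]]
(55, 75) 370 z 64.4 rect [ 420.7 -356.1] [ 12.1 198.4] 2.4 [[410.0, -257.0], [419.0, -455.0], [431.0, -455.0], [423.0, -257.0]]
white 2215 [[415.0, -451.0, 34.0], [454.0, -354.0, 38.0], [493.0, -259.0, 67.0]]
scene bench z 20.66572764450075
roofish (6314, 3) [515. -66. 120.] [772. 164. 248.]
(28, 36.5) 477 z 34.5 rect [ 413.5 -354.6] [218.5 230.9] 5.8 [[293.0, -251.0], [316.0, -480.0], [534.0, -458.0], [511.0, -229.0]]
(37, 42) 788 z 39.2 rect [ 470.  -347.5] [102.9 226.5] 4.0 [[411.0, -238.0], [427.0, -464.0], [529.0, -457.0], [513.0, -231.0]]
(55, 75) 260 z 64.0 rect [ 420.  -358.4] [ 20.4 198.9] 2.6 [[405.0, -260.0], [414.0, -458.0], [435.0, -457.0], [426.0, -259.0]]
white 1054 [[414.0, -453.0, 34.0], [454.0, -358.0, 40.0], [494.0, -261.0, 70.0]
[... 997 characters left out ...]
481.0), np.float64(-302.0), np.float64(39.0)), (np.float64(478.0), np.float64(-409.0), np.float64(39.0))]
[(np.float64(470.0), np.float64(-301.0), np.float64(42.0)), (np.float64(468.0), np.float64(-408.0), np.float64(40.0))]
[(np.float64(460.0), np.float64(-302.0), np.float64(35.0)), (np.float64(457.0), np.float64(-409.0), np.float64(38.0))]
[(np.float64(449.0), np.float64(-301.0), np.float64(36.0)), (np.float64(447.0), np.float64(-408.0), np.float64(37.0))]
[(np.float64(438.0), np.float64(-300.0), np.float64(40.0)), (np.float64(436.0), np.float64(-408.0), np.float64(36.0))]
[(np.float64(428.0), np.float64(-300.0), np.float64(39.0)), (np.float64(424.0), np.float64(-399.0), np.float64(63.0))]
```

View pics/crop1.png

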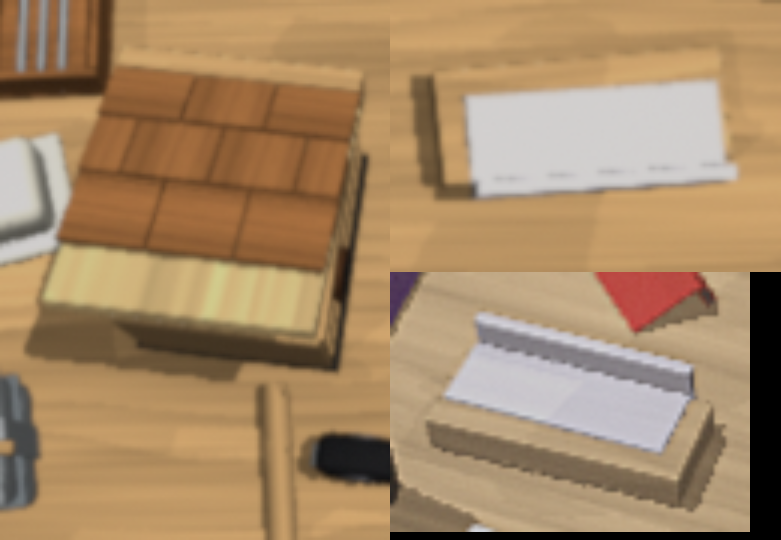

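The crop confirms the choice: a silver strip with its raised kerb on the robot side, flange pointing away, and kerb top at z ≈ 65 as it should be. Next I'll estimate the roof plane.

Run:
```python
from h import *
A=[]
for n in('top','scene'):
    z=np.load(f'{n}0.npz'); P=cloud(z['d'],z['K'],z['D'],z['T'])
    if n=='top':
        m=np.zeros(P.shape[:2],np.uint8); cv2.fillPoly(m,[np.array([(151,174),(235,183),(234,199),(147,189)])],1); B=P[m>0]
        c=B.mean(0); _,_,V=np.linalg.svd(B-c); nrm=V[2]*np.sign(V[2][2]); print('bare plane n',nrm.round(3),'c',c.round(1),'tilt',np.arctan2(np.hypot(*nrm[:2]),nrm[2]),'dir',np.degrees(np.arctan2(nrm[1],nrm[0])),'rms',np.std((B-c)@nrm))
    reg=P[(P[...,2]>130)&(P[...,0]>480)&(P[...,0]<800)&(abs(P[...,1]-50)<150)]
    dd=(reg-c)@nrm; q=reg[(dd>-6)&(dd<30)]
    r=cv2.minAreaRect(q[:,:2].astype(np.float32)); print(n,len(q),np.round(r[0],1),np.round(r[1],1),round(r[2],1),cv2.boxPoints(r).round(0).tolist())
    e=q[(q[:,0]<600)&(abs((q-c)@nrm)<5)]; 
    for lo in range(-40,161,40):
        k=e[(e[:,1]>lo-8)&(e[:,1]<lo+8)]
        if len(k): i=k[:,0].argmin(); print(lo,k[i].round(1))
```

```text
Traceback (most recent call last):
numpy.linalg.LinAlgError: SVD did not converge
```

Run:
```python
from h import *
for n in('top','scene'):
    z=np.load(f'{n}0.npz'); P=cloud(z['d'],z['K'],z['D'],z['T'])
    if n=='top':
        m=np.zeros(P.shape[:2],np.uint8); cv2.fillPoly(m,[np.array([(151,174),(235,183),(234,199),(147,189)])],1); B=P[(m>0)&(P[...,2]>100)]
        c=np.median(B,0); B=B[abs(B[:,2]-c[2])<25]; c=B.mean(0); _,_,V=np.linalg.svd(B-c); nrm=V[2]*np.sign(V[2][2]); print('bare plane n',nrm.round(3),'c',c.round(1),'tilt',np.arctan2(np.hypot(*nrm[:2]),nrm[2]),'dir',np.degrees(np.arctan2(nrm[1],nrm[0])),'rms',np.std((B-c)@nrm))
    reg=P[(P[...,2]>130)&(P[...,0]>480)&(P[...,0]<800)&(abs(P[...,1]-50)<150)]
    dd=(reg-c)@nrm; q=reg[(dd>-6)&(dd<30)]
    r=cv2.minAreaRect(q[:,:2].astype(np.float32)); print(n,len(q),np.round(r[0],1),np.round(r[1],1),round(r[2],1),cv2.boxPoints(r).round(0).tolist())
    e=q[(q[:,0]<600)&(abs((q-c)@nrm)<5)]; 
    for lo in range(-40,161,40):
        k=e[(e[:,1]>lo-8)&(e[:,1]<lo+8)]
        if len(k): i=k[:,0].argmin(); print(lo,k[i].round(1))
```

```text
bare plane n [ 0.391 -0.054  0.919] c [551.6  61.  233.1] tilt 0.4059288765586897 dir -7.835694267311897 rms 1.2045152994777162
top 7778 [643.1  50.3] [200.7 234.3] 81.9 [[513.0, -32.0], [745.0, -66.0], [773.0, 133.0], [541.0, 166.0]]
-40 [519.  -32.1 243.7]
0 [518.3  -8.  239. ]
40 [525.3  36.8 241.8]
80 [531.7  83.4 237.8]
120 [536.5 122.2 240.8]
160 [541.6 153.  241.7]
scene 6208 [643.5  48.6] [204.4 236. ] 81.1 [[511.0, -34.0], [744.0, -71.0], [776.0, 131.0], [543.0, 168.0]]
-40 [516.6 -34.1 241.6]
0 [520.8   0.6 242.6]
40 [526.   47.2 241.1]
80 [532.2  78.3 243.3]
120 [535.3 114.5 240.3]
160 [542.3 154.1 239. ]
```

```bash
python3 -m pendant '[{"xyz":[-0.037,0.047,-0.010],"roll":10.6,"jaw":1},{"xyz":[-0.074,0.094,-0.020],"roll":21.2,"jaw":1},{"xyz":[-0.111,0.141,-0.030],"roll":31.8,"jaw":1},{"xyz":[-0.148,0.188,-0.040],"roll":42.4,"jaw":1},{"xyz":[-0.185,0.235,-0.050],"roll":53,"jaw":1},{"xyz":[-0.222,0.282,-0.056],"roll":63.6,"jaw":1},{"xyz":[-0.259,0.329,-0.062],"roll":74.2,"jaw":1},{"xyz":[-0.296,0.376,-0.064],"roll":84.8,"jaw":1}]' 10
```

```text
time_s: 1.1
ee_pos: [429.5, 186.9, 278.2]
ee_rot: [-180.0, -0.0, -8.0]
force: [0.6, -0.2, -0.9]
gripper_width: 14.2
```

```bash
python3 -m pendant '[{"xyz":[0.042,0.036,0],"roll":0.4,"jaw":1},{"xyz":[0.083,0.072,0],"roll":0.4,"jaw":1},{"xyz":[0.122,0.107,0],"roll":0.4,"jaw":1},{"xyz":[0.122,0.107,0.015],"roll":0.4,"jaw":1},{"xyz":[0.122,0.107,0.032],"roll":0.4,"jaw":1},{"xyz":[0.120,0.107,0.050],"roll":0.4,"jaw":1},{"xyz":[0.116,0.107,0.070],"roll":0.4,"jaw":1},{"xyz":[0.112,0.107,0.090],"roll":0.4,"jaw":1}]'
```

```text
time_s: 2.1
ee_pos: [523.7, 68.8, 187.0]
ee_rot: [-180.0, 0.1, -8.0]
force: [-0.7, -0.1, 1.5]
gripper_width: 0.5
```

```bash
python3 -m pendant '[{"xyz":[-0.003,0,0.015],"roll":0,"jaw":1},{"xyz":[-0.006,0,0.030],"roll":0,"jaw":1},{"xyz":[-0.009,0,0.044],"roll":0,"jaw":1},{"xyz":[-0.010,0,0.056],"roll":0,"jaw":1},{"xyz":[-0.010,0,0.062],"roll":0,"jaw":1},{"xyz":[-0.010,0,0.066],"roll":0,"jaw":1},{"xyz":[-0.010,0,0.068],"roll":0,"jaw":1},{"xyz":[-0.010,0,0.068],"roll":0,"jaw":1}]'
```

```text
time_s: 3.1
ee_pos: [515.1, 69.3, 124.9]
ee_rot: [-179.9, -0.1, -8.0]
force: [-11.9, -0.6, 33.3]
gripper_width: 0.8
```

```bash
python3 -m pendant '[{"xyz":[0,0,-0.060],"roll":0,"jaw":1},{"xyz":[-0.005,0.061,-0.060],"roll":0,"jaw":0.5},{"xyz":[-0.010,0.123,-0.060],"roll":0,"jaw":0.2},{"xyz":[-0.015,0.185,-0.060],"roll":-5,"jaw":0},{"xyz":[-0.020,0.247,-0.060],"roll":-10.6,"jaw":0},{"xyz":[-0.025,0.309,-0.055],"roll":-10.6,"jaw":0},{"xyz":[-0.030,0.371,-0.050],"roll":-10.6,"jaw":0},{"xyz":[-0.034,0.432,-0.046],"roll":-10.6,"jaw":0}]'
python3 - <<'E'
from h import *
for n in('top','wrist'):
    im,d,K,D,T=grab(n); np.savez(f'{n}1.npz',im=im,d=d,K=K,D=D,T=T)
    cv2.imwrite(f'pics/{n}1.png',im)
    P=cloud(d,K,D,T); X,Y,Z=P[...,0],P[...,1],P[...,2]
    if n=='wrist':
        k=(Z>58)&(Z<72)&(abs(X-420)<25)&(abs(Y+357)<115); q=P[k]; r=cv2.minAreaRect(q[:,:2].astype(np.float32)); print(len(q),r,np.median(q,0))
    else:
        k=(Z>100)&(X>470)&(X<800)&(abs(Y-55)<150); q=P[k]; r=cv2.minAreaRect(q[:,:2].astype(np.float32)); print(len(q),np.round(r[0],1),np.round(r[1],1),r[2],cv2.boxPoints(r).round(1).tolist(),q[:,2].max())
print(env.state()['ee_pos'],env.state()['ee_rot'],env.state()['force'])
a=np.hstack([cv2.imread('pics/top1.png')[100:260,120:320],cv2.imread('pics/wrist1.png')[::2,::2][:160]]); cv2.imwrite('pics/p4.png',cv2.resize(a,None,fx=1.6,fy=1.6))
E
```

```text
time_s: 4.1
ee_pos: [420.4, -355.6, 165.4]
ee_rot: [-179.9, 0.0, 2.5]
force: [1.3, 0.3, -0.5]
gripper_width: 67.8
8200 [626.5  53.9] [202.6 236. ] 81.59956359863281 [[495.0, -29.0], [728.5, -63.5], [758.0999755859375, 136.89999389648438], [524.5999755859375, 171.3000030517578]] 177.83778497384867
2486 ((419.4136047363281, -356.88922119140625), (12.026726722717285, 200.18003845214844), 2.4151105880737305) [ 418.64484052 -332.2470985    64.8496962 ]
[ 419.74399426 -358.90354569  164.84181165] [1.79929304e+02 7.78885171e-02 2.23940789e+00] [ 0.43817374 -0.01993088 -0.7262968 ]
```

View pics/p4.png

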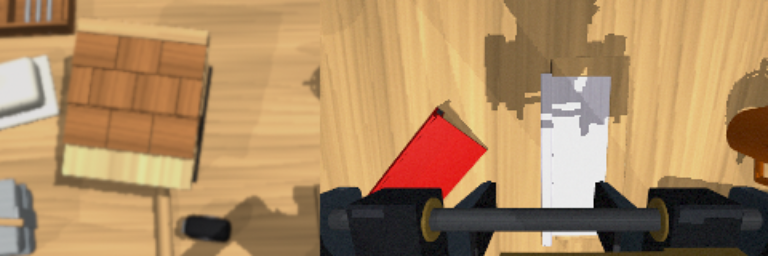

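The left panel shows the roof shut. On the right, the wrist view shows the white-silver strip (kerb at about x=546 in the panel) and the red look-alike to its robot side. I'll check finger clearance to the red strip and measure the shut roof's eave more carefully.

Run:
```python
from h import *
z=np.load('top0.npz'); P=cloud(z['d'],z['K'],z['D'],z['T']); hsv=cv2.cvtColor(z['im'],cv2.COLOR_BGR2HSV)
r=(hsv[...,1]>180)&((hsv[...,0]<6)|(hsv[...,0]>174)); r[:270]=0; q=P[r]; print('red',[ (y,q[abs(q[:,1]-y)<12].max(0).round(0).tolist()) for y in (-370,-340,-320,-300)])
z=np.load('top1.npz'); P=cloud(z['d'],z['K'],z['D'],z['T']); im=z['im']; K,D,T=z['K'],z['D'],z['T']
hsv=cv2.cvtColor(im,cv2.COLOR_BGR2HSV)
# predicted frame
psi=np.radians(-8.2)
def proj(p):
    c=(np.array(p,float)-T[:3,3])@T[:3,:3]; return cv2.projectPoints((c*[1,-1,-1]).reshape(-1,1,3),np.zeros(3),np.zeros(3),K,D)[0].reshape(-1,2)
# bare board plane
Rr=R.from_euler('zy',[psi,-0.12]).as_matrix()
X=P; q=P[(P[...,2]>110)&(P[...,0]>490)&(P[...,0]<800)&(abs(P[...,1]-55)<150)]
for e in ([503.5,70.3,123],):
    L=(q-e)@Rr
    b=L[(L[:,0]>5)&(L[:,0]<40)&(abs(L[:,1])<90)]; print('bare z',b[:,2].mean(),b[:,2].std(), np.linalg.lstsq(np.c_[b,np.ones(len(b))][:,[0,1,3]],b[:,2],rcond=None)[0])
    f=L[abs(L[:,2])<5]
    for y in range(-80,81,40):
        k=f[abs(f[:,1]-y)<8]; print('front',y,k[:,0].min().round(1), np.sort(k[:,0])[:4].round(1))
    for x in range(10,200,30):
        k=L[abs(L[:,0]-x)<8]; print('side',x,k[:,1].min().round(1),k[:,1].max().round(1))
    s=L[(abs(L[:,1])<90)&(L[:,2]>8)]; print('shingle front',[round(s[abs(s[:,1]-y)<8][:,0].min(),1) for y in(-60,0,60)])
```

```text
red [(-370, [329.0, -358.0, 47.0]), (-340, [334.0, -328.0, 48.0]), (-320, [317.0, -308.0, 51.0]), (-300, [292.0, -300.0, 47.0])]
bare z 0.036062259545089966 1.904319685001097 [ 0.01566781 -0.01608786 -0.33618023]
front -80 6.1 [6.1 6.4 6.7 7. ]
front -40 6.2 [6.2 6.5 6.8 7.1]
front 0 6.0 [6.  6.3 6.6 6.8]
front 40 6.4 [6.4 6.7 7.  7.2]
front 80 6.5 [6.5 6.8 7.  7.4]
side 10 -99.4 99.5
side 40 -99.6 100.1
side 70 -99.5 101.3
side 100 -99.6 100.7
side 130 -99.5 101.8
side 160 -99.7 101.8
side 190 -99.6 99.2
shingle front [np.float64(52.9), np.float64(53.0), np.float64(54.3)]
```

```bash
python3 -m pendant '[{"xyz":[0,-0.002,0.030],"roll":0,"jaw":0.3},{"xyz":[0,-0.002,0.060],"roll":0,"jaw":0.3},{"xyz":[0,-0.002,0.085],"roll":0,"jaw":0.3},{"xyz":[0,-0.002,0.105],"roll":0,"jaw":0.3},{"xyz":[0,-0.002,0.117],"roll":0,"jaw":0.3},{"xyz":[0,-0.002,0.122],"roll":0,"jaw":0.3},{"xyz":[0,-0.002,0.124],"roll":0,"jaw":0.3},{"xyz":[0,-0.002,0.124],"roll":0,"jaw":0.3}]'; python3 -c "
from workcell import env
s=env.state();print(s['ee_pos'],s['ee_rot'],s['force'],s['gripper_width'])"
```

```text
time_s: 5.2
ee_pos: [421.7, -352.1, 42.4]
ee_rot: [180.0, -0.0, 2.6]
force: [-0.5, -0.5, -0.7]
gripper_width: 63.7
[ 421.71708669 -352.12410559   42.39078119] [ 1.79968110e+02 -4.26745722e-02  2.57599449e+00] [-0.45257713 -0.49441792 -0.71163721] 63.73268420725402
```

```bash
python3 -m pendant '[{"xyz":[0,0,0.002],"roll":0,"jaw":0.3},{"xyz":[0,0,0.002],"roll":0,"jaw":0.3},{"xyz":[0,0,0.002],"roll":0,"jaw":0.6},{"xyz":[0,0,0.002],"roll":0,"jaw":1},{"xyz":[0,0,0.002],"roll":0,"jaw":1},{"xyz":[0,0,0.002],"roll":0,"jaw":1},{"xyz":[0,0,0.002],"roll":0,"jaw":1},{"xyz":[0,0,0.002],"roll":0,"jaw":1}]' 30
python3 - <<'E'
from h import *
for i in range(4):
    env.grab_frame('wrist'); s=env.state(); print(s['ee_pos'].round(1),s['ee_rot'].round(2),s['force'].round(1),round(s['gripper_width'],1))
E
```

```text
time_s: 6.2
ee_pos: [421.2, -351.9, 39.9]
ee_rot: [-180.0, 0.0, 2.6]
force: [0.2, -0.5, 0.8]
gripper_width: 11.9
[ 421.3 -351.8   39.9] [-1.7998e+02  2.0000e-02  2.5800e+00] [0.  0.1 0.4] 11.8
[ 421.3 -351.9   39.9] [-1.7999e+02  1.0000e-02  2.5800e+00] [-1.2 -0.   0.3] 12.0
[ 421.3 -351.9   39.9] [-1.7999e+02  2.0000e-02  2.5800e+00] [-0.4 -0.1 -0.3] 11.5
[ 421.3 -351.9   39.9] [-1.7999e+02  2.0000e-02  2.5800e+00] [-0.5  0.6  0.5] 12.4
```

```bash
python3 -m pendant '[{"xyz":[0,0,-0.010],"roll":0,"jaw":1},{"xyz":[0,0,-0.050],"roll":0,"jaw":1},{"xyz":[0,0,-0.095],"roll":0,"jaw":1},{"xyz":[0,0,-0.130],"roll":0,"jaw":1},{"xyz":[0.010,-0.030,-0.140],"roll":0,"jaw":1},{"xyz":[0.018,-0.080,-0.140],"roll":0,"jaw":1},{"xyz":[0.026,-0.130,-0.140],"roll":0,"jaw":1},{"xyz":[0.034,-0.180,-0.140],"roll":0,"jaw":1}]' && python3 -m pendant '[{"xyz":[0.007,-0.050,0],"roll":0,"jaw":1},{"xyz":[0.014,-0.100,0],"roll":2,"jaw":1},{"xyz":[0.021,-0.145,0],"roll":4,"jaw":1},{"xyz":[0.028,-0.185,0],"roll":7,"jaw":1},{"xyz":[0.034,-0.220,0],"roll":9,"jaw":1},{"xyz":[0.037,-0.238,0],"roll":11,"jaw":1},{"xyz":[0.037,-0.244,0],"roll":11,"jaw":1},{"xyz":[0.037,-0.244,0],"roll":11,"jaw":1}]'
python3 - <<'E'
from h import *
for n in('top','wrist','scene'):
    if n=='wrist': env.grab_frame('wrist')
    im,d,K,D,T=grab(n); np.savez(f'{n}2.npz',im=im,d=d,K=K,D=D,T=T,tool=tool())
    cv2.imwrite(f'pics/{n}2.png',im)
s=env.state(); print(s['time_s'],s['ee_pos'],s['ee_rot'],s['force'],s['gripper_width'])
E
```

```text
time_s: 7.4
ee_pos: [447.3, -169.0, 180.5]
ee_rot: [180.0, -0.1, 2.5]
force: [0.7, 0.3, -0.6]
gripper_width: 11.9
time_s: 8.4
ee_pos: [473.1, 74.7, 180.1]
ee_rot: [180.0, -0.0, -8.4]
force: [-0.6, -0.0, -1.3]
gripper_width: 11.8
8.6 [473.20164845  74.08240656 180.00977356] [ 1.79994608e+02 -1.79595187e-03 -8.47420604e+00] [ 0.03768277  0.57101773 -1.08273168] 11.849746607054065
```

View pics/wrist2.png

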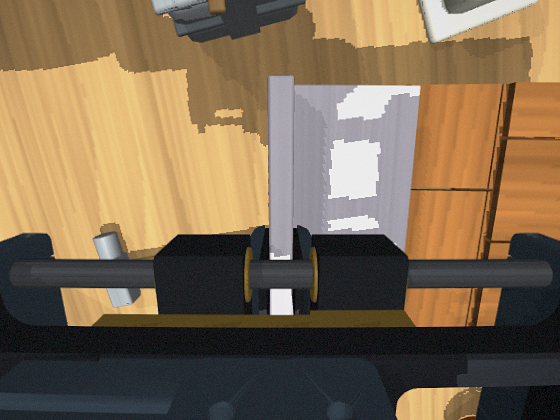

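The wrist view shows the strip held: kerb top at column 270–293 with its left end at row 76, and the tuck edge at about column 412. The shingles' left end is at about row 83. I'll measure both in the tool frame.

Run:
```python
from h import *
z=np.load('wrist2.npz'); P=cloud(z['d'],z['K'],z['D'],z['T']); im=z['im']; Tt=z['tool']
L=(P-Tt[:3,3])@Tt[:3,:3]; L[...,1]*=-1; L[...,2]*=-1   # tool-aligned: x fwd, y left, z up, from TCP
m=np.zeros(L.shape[:2],bool); m[:225]=1
k=m&(abs(L[...,0])<12)&(L[...,2]>18)&(L[...,2]<34); q=L[k]; print('kerb',len(q),'z',np.median(q[:,2]),'x',np.percentile(q[:,0],[2,50,98]),'ymax',np.percentile(q[:,1],[99,100]), 'slope x/y',np.polyfit(q[:,1],q[:,0],1))
k=m&(L[...,0]>12)&(L[...,0]<85)&(abs(L[...,2]+2)<12)
q=L[k]; print('flange',len(q),'plane',np.linalg.lstsq(np.c_[q[:,:2],np.ones(len(q))],q[:,2],rcond=None)[0],'y',np.percentile(q[:,1],[99,100]))
for y in(30,50,70,90): 
    w=q[abs(q[:,1]-y)<5]; print(' tuck x at',y,w[:,0].max().round(1))
# shingles / roof: world z 125..185, x>80 region
k=m&(L[...,0]>75)&(P[...,2]>128)&(P[...,2]<175); q=L[k]; print('shingle',len(q),'ymax by x',[(x,q[abs(q[:,0]-x)<5][:,1].max().round(1)) for x in (95,110,125,140) if (abs(q[:,0]-x)<5).any()])
w=q[(q[:,0]<125)&(q[:,1]<85)&(q[:,1]>35)]; print(' lowest-course z_world vs',np.linalg.lstsq(np.c_[w[:,:2],np.ones(len(w))],w[:,2]+Tt[2,3],rcond=None)[0], w[:,0].min(),w.mean(0))
# top view: shingle front edge & bare strip
z=np.load('top2.npz'); P=cloud(z['d'],z['K'],z['D'],z['T']); 
Lt=(P-Tt[:3,3])@Tt[:3,:3]; Lt[...,1]*=-1; Lt[...,2]*=-1
k=(abs(Lt[...,0])<11)&(abs(Lt[...,1])<130)&(Lt[...,2]>18)&(Lt[...,2]<34);q=Lt[k]; print('top kerb y',np.percentile(q[:,1],[0,100]),'x',np.percentile(q[:,0],[1,99]))
k=(Lt[...,0]>20)&(Lt[...,0]<75)&(abs(Lt[...,2]+2)<9);q=Lt[k]; print('top flange y',np.percentile(q[:,1],[0,.5,99.5,100]),'z',np.median(q[:,2]))
k=(Lt[...,0]>95)&(Lt[...,0]<220)&(P[...,2]>130)&(P[...,2]<185)&(abs(Lt[...,1])<115);q=Lt[k]; print('top roof y',np.percentile(q[:,1],[0,.5,99.5,100]))
w=[(x,q[abs(q[:,0]-x)<6][:,1].min().round(1),q[abs(q[:,0]-x)<6][:,1].max().round(1)) for x in range(100,220,20)]; print(w)
```

```text
kerb 3788 z 25.03423007318574 x [-6.08525225 -0.63936731  5.24272551] ymax [93.5070636  94.32976794] slope x/y [-1.42053119e-04 -4.14147572e-01]
flange 15302 plane [-1.51943255e-03 -8.04902398e-04 -1.84251757e+00] y [93.43048212 94.18996252]
 tuck x at 30 74.0
 tuck x at 50 73.5
 tuck x at 70 74.0
 tuck x at 90 74.2
shingle 20592 ymax by x [(95, np.float64(101.1)), (110, np.float64(100.9)), (125, np.float64(100.9)), (140, np.float64(100.8))]
 lowest-course z_world vs [1.19715899e-01 1.81433624e-03 1.32451312e+02] 88.0251842350284 [106.86004681  60.62390367 -34.67050789]
top kerb y [-104.99094351   -2.43710982] x [-5.35612294  6.59107379]
top flange y [-104.44015071 -104.18834669   26.0065906    27.85824765] z -1.8957725502106464
top roof y [-98.6342223  -98.21420443 100.02397412 102.72710039]
[(100, np.float64(-98.6), np.float64(-1.2)), (120, np.float64(-98.3), np.float64(57.8)), (140, np.float64(-98.4), np.float64(69.9)), (160, np.float64(-98.3), np.float64(102.3)), (180, np.float64(-98.5), np.float64(102.7)), (200, np.float64(-98.5), np.float64(100.6))]
```

```bash
python3 -m pendant '[{"xyz":[0,-0.003,0.010],"roll":0,"jaw":1},{"xyz":[0,-0.0065,0.024],"roll":0,"jaw":1},{"xyz":[0,-0.0065,0.036],"roll":0,"jaw":1},{"xyz":[0,-0.0065,0.042],"roll":0,"jaw":1},{"xyz":[0,-0.0065,0.044],"roll":0,"jaw":1},{"xyz":[0,-0.0065,0.044],"roll":0,"jaw":1},{"xyz":[0,-0.0065,0.044],"roll":0,"jaw":1},{"xyz":[0,-0.0065,0.044],"roll":0,"jaw":1}]' 30 && python3 -m pendant '[{"xyz":[0,0,0],"roll":0,"jaw":1},{"xyz":[0,0,0.002],"roll":0,"jaw":1},{"xyz":[0,0,0.004],"roll":0,"jaw":1},{"xyz":[0,0,0.006],"roll":0,"jaw":1},{"xyz":[0,0,0.008],"roll":0,"jaw":1},{"xyz":[0,0,0.009],"roll":0,"jaw":1},{"xyz":[0,0,0.009],"roll":0,"jaw":1},{"xyz":[0,0,0.009],"roll":0,"jaw":1}]' 8
python3 - <<'E'
from h import *
env.grab_frame('wrist'); im,d,K,D,T=grab('wrist'); Tt=tool(); np.savez('wrist3.npz',im=im,d=d,K=K,D=D,T=T,tool=Tt); cv2.imwrite('pics/wrist3.png',im)
im,d2,K2,D2,T2=grab('scene'); cv2.imwrite('pics/scene3.png',im)
P=cloud(d,K,D,T); L=(P-Tt[:3,3])@Tt[:3,:3]; L[...,1]*=-1; L[...,2]*=-1
m=np.zeros(L.shape[:2],bool); m[:225]=1
k=m&(L[...,0]>12)&(L[...,0]<70)&(abs(L[...,2]-2)<12)&(L[...,1]<92); q=L[k]; print('flange',len(q),np.linalg.lstsq(np.c_[q[:,:2],np.ones(len(q))],q[:,2],rcond=None)[0])
k=m&(abs(L[...,0])<12)&(L[...,2]>18)&(L[...,2]<36); q=L[k]; print('kerb z',np.median(q[:,2]),'x',np.percentile(q[:,0],[2,98]))
s=env.state(); print(s['time_s'],s['ee_pos'],s['ee_rot'],s['force'],s['gripper_width'])
E
```

```text
time_s: 9.6
ee_pos: [474.4, 81.3, 136.3]
ee_rot: [-180.0, -0.0, -8.4]
force: [-0.2, -0.3, -1.4]
gripper_width: 11.7
time_s: 10.6
ee_pos: [474.3, 81.3, 127.0]
ee_rot: [-180.0, -0.0, -8.4]
force: [-2.8, 0.9, 2.3]
gripper_width: 13.4
flange 14702 [ 7.84338431e-02 -2.38256824e-04 -1.48268593e+00]
kerb z 25.398102413072433 x [-6.94995331  4.78499136]
10.75 [474.27351613  81.26430446 126.98186449] [-1.79993528e+02 -6.86672716e-03 -8.42274454e+00] [-3.05754746  0.55965163  1.96820431] 13.62373540455443
```

```bash
python3 -m pendant '[{"xyz":[0,0,0.002],"roll":0,"jaw":1},{"xyz":[0,0,0.003],"roll":0,"jaw":1},{"xyz":[0.005,0,0.0025],"roll":0,"jaw":1},{"xyz":[0.010,0,0.002],"roll":0,"jaw":1},{"xyz":[0.015,0,0.0015],"roll":0,"jaw":1},{"xyz":[0.018,0,0.001],"roll":0,"jaw":1},{"xyz":[0.020,0,0.0008],"roll":0,"jaw":1},{"xyz":[0.020,0,0.0008],"roll":0,"jaw":1}]' 8
cat > look.py <<'E'
from h import *
import sys
n=sys.argv[1]
env.grab_frame('wrist'); im,d,K,D,T=grab('wrist'); Tt=tool(); cv2.imwrite(f'pics/wrist{n}.png',im)
im2,d2,K2,D2,T2=grab('scene'); cv2.imwrite(f'pics/scene{n}.png',im2); np.savez(f'w{n}.npz',im=im,d=d,K=K,D=D,T=T,tool=Tt,im2=im2,d2=d2,K2=K2,D2=D2,T2=T2)
P=cloud(d,K,D,T); L=(P-Tt[:3,3])@Tt[:3,:3]; L[...,1]*=-1; L[...,2]*=-1
m=np.zeros(L.shape[:2],bool); m[:225]=1
k=m&(L[...,0]>12)&(L[...,0]<38)&(abs(L[...,2]-2)<12)&(L[...,1]<90)&(L[...,1]>25); q=L[k]; print('flange',len(q),np.linalg.lstsq(np.c_[q[:,:2],np.ones(len(q))],q[:,2],rcond=None)[0].round(4))
k=m&(abs(L[...,0])<12)&(L[...,2]>18)&(L[...,2]<36); q=L[k]; print('kerb z',np.median(q[:,2]),'x',np.percentile(q[:,0],[2,98]),'yend',q[:,1].max())
q=L[m&(L[...,0]>75)&(P[...,2]>128)&(P[...,2]<175)]; print('roof left y',[(x,q[abs(q[:,0]-x)<5][:,1].max().round(1)) for x in (95,110,125,140) if (abs(q[:,0]-x)<5).any()])
# lowest-course shingle top height above board line
for y in (40,60,80):
    w=L[m&(abs(L[...,1]-y)<6)&(L[...,0]>35)&(L[...,0]<110)]; w=w[np.argsort(w[:,0])]; i=np.argmax(np.diff(w[:,2])); print('step y',y,'x',w[i,0].round(1),w[i+1].round(1),'slope above',np.polyfit(*(w[(w[:,0]>w[i+1,0]+2)&(w[:,0]<w[i+1,0]+40)][:,[0,2]].T),1).round(3))
s=env.state(); print(s['time_s'],s['ee_pos'].round(2),s['ee_rot'].round(2),s['force'].round(1),s['torque'].round(2),round(s['gripper_width'],2))
E
python3 look.py 4
```

```text
time_s: 11.75
ee_pos: [493.5, 78.4, 126.5]
ee_rot: [-180.0, 0.1, -8.4]
force: [-5.5, 0.2, 6.9]
gripper_width: 14.7
flange 5884 [ 1.2300e-01 -1.3000e-03 -1.6557e+00]
kerb z 25.212774934247015 x [-7.38694671  4.6020369 ] yend 94.3226626728217
roof left y [(95, np.float64(93.7)), (110, np.float64(93.7)), (125, np.float64(93.5))]
step y 40 x 60.2 [60.2 44.2 16.5] slope above [0.151 5.721]
step y 60 x 61.4 [61.4 59.2 16.4] slope above [0.126 7.985]
step y 80 x 62.5 [62.5 77.7 16.9] slope above [0.122 8.267]
11.9 [493.45  78.4  126.45] [-1.7999e+02  5.0000e-02 -8.4300e+00] [-5.3  0.9  6.1] [-0.01  0.67 -0.01] 14.44
```

Run:
```python
import cv2,numpy as np
a=cv2.imread('pics/wrist4.png')[40:250,200:560]; b=cv2.imread('pics/scene4.png')[160:265,240:380]
a=cv2.resize(a,None,fx=1.25,fy=1.25); b=cv2.resize(b,None,fx=3,fy=3)
c=np.zeros((580,450,3),np.uint8); c[:a.shape[0],:a.shape[1]]=a[:,:450]; c[264:264+315,:420]=b; cv2.imwrite('pics/p4b.png',c)
```

```text
(no output)
```

View pics/p4b.png

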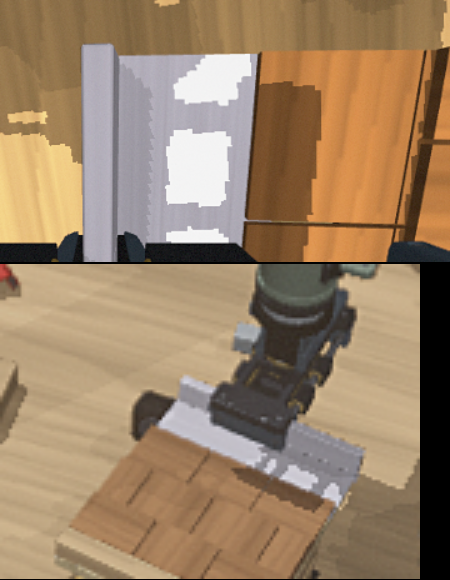

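Seated flat: the slope is 0.123 and the tuck edge is about 11 mm under the shingles, which have not lifted. In the crop the shingle edge runs from (262,52) to (245,225), so I'll check the yaw with a ray-plane fit.

Run:
```python
from h import *
z=np.load('w4.npz'); im=z['im'];K,D,T,Tt=z['K'],z['D'],z['T'],z['tool']
P=cloud(z['d'],K,D,T); L=(P-Tt[:3,3])@Tt[:3,:3]; L[...,1]*=-1; L[...,2]*=-1
hsv=cv2.cvtColor(im,cv2.COLOR_BGR2HSV)
o=(hsv[...,1]>110)&(hsv[...,0]<20)
rows=np.arange(95,215,3); px=[]
for r in rows:
    c=np.where(o[r,330:470])[0]; c=c[c>40]; px.append((330+c[0],r))
px=np.array(px,float)
q=cv2.undistortPoints(px.reshape(-1,1,2),K,D).reshape(-1,2); dirs=np.c_[q[:,0],-q[:,1],-np.ones(len(q))]@T[:3,:3].T
dl=dirs@Tt[:3,:3]*[1,-1,-1]; o0=((T[:3,3]-Tt[:3,3])@Tt[:3,:3])*[1,-1,-1]
# plane: shingle top z = a+0.12x, fit from depth
w=L[(L[...,0]>68)&(L[...,0]<100)&(L[...,1]>30)&(L[...,1]<85)]; w=w[abs(w[:,2]-np.median(w[:,2]))<8]; p=np.linalg.lstsq(np.c_[w[:,:2],np.ones(len(w))],w[:,2],rcond=None)[0]; print('shingle plane',p,len(w))
t=(p[2]+p[0]*o0[0]+p[1]*o0[1]-o0[2])/(dl[:,2]-p[0]*dl[:,0]-p[1]*dl[:,1]); pts=o0+t[:,None]*dl
f=np.polyfit(pts[:,1],pts[:,0],1); res=pts[:,0]-np.polyval(f,pts[:,1]); k=abs(res)<1.5; print('edge line',np.polyfit(pts[k,1],pts[k,0],1),k.sum(),res.std(), px[[0,-1]],pts[[0,-1]].round(1))
```

```text
shingle plane [1.22862429e-01 7.51409693e-04 8.17431733e+00] 7698
edge line [-3.89266574e-03  6.00592629e+01] 40 0.14855781039334529 [[406.  95.]
 [396. 212.]] [[59.8 87.  15.6]
 [59.8 29.4 15.5]]
```

```bash
python3 -m pendant '[{"xyz":[0.003,0.0003,-0.0004],"roll":0,"jaw":1},{"xyz":[0.006,0.0007,-0.0008],"roll":0,"jaw":1},{"xyz":[0.009,0.001,-0.0012],"roll":0,"jaw":1},{"xyz":[0.012,0.001,-0.0016],"roll":0,"jaw":1},{"xyz":[0.014,0.001,-0.0018],"roll":0,"jaw":1},{"xyz":[0.014,0.001,-0.0018],"roll":0,"jaw":1},{"xyz":[0.014,0.001,-0.0018],"roll":0,"jaw":1},{"xyz":[0.014,0.001,-0.0018],"roll":0,"jaw":1}]' 8; python3 look.py 5 | grep -v step; python3 -m pendant '[{"xyz":[0.0005,0,-0.0001],"roll":0,"jaw":1},{"xyz":[0.001,0,-0.0001],"roll":0,"jaw":1},{"xyz":[0.0015,0,-0.0002],"roll":0,"jaw":1},{"xyz":[0.002,0,-0.0002],"roll":0,"jaw":1},{"xyz":[0.002,0,-0.0002],"roll":0,"jaw":1},{"xyz":[0.002,0,-0.0002],"roll":0,"jaw":1},{"xyz":[0.002,0,-0.0002],"roll":0,"jaw":1},{"xyz":[0.002,0,-0.0002],"roll":0,"jaw":1}]' 8
```

```text
time_s: 12.9
ee_pos: [507.5, 75.3, 128.2]
ee_rot: [-180.0, 0.0, -8.4]
force: [-5.4, 1.2, 5.6]
gripper_width: 14.9
flange 5882 [ 1.1950e-01 -1.4000e-03 -1.5184e+00]
kerb z 25.25272953108131 x [-7.33860706  4.66421851] yend 94.41324009295134
roof left y [(95, np.float64(94.8)), (110, np.float64(94.9)), (125, np.float64(94.5)), (140, np.float64(29.0))]
13.05 [507.44  75.32 128.18] [-1.7999e+02  2.0000e-02 -8.4300e+00] [-5.2  0.3  5.5] [-0.05  0.5  -0.08] 14.49
time_s: 14.05
ee_pos: [509.0, 75.1, 128.4]
ee_rot: [-180.0, 0.1, -8.4]
force: [-5.1, 0.7, 6.8]
gripper_width: 14.6
```

```bash
python3 -m pendant '[{"xyz":[0.0005,0,-0.0001],"roll":0,"jaw":1},{"xyz":[0.001,0,-0.0001],"roll":0,"jaw":1},{"xyz":[0.001,0,-0.0001],"roll":0,"jaw":1},{"xyz":[0.001,0,-0.0001],"roll":0,"jaw":1},{"xyz":[0.001,0,-0.0001],"roll":0,"jaw":1},{"xyz":[0.001,0,-0.0001],"roll":0,"jaw":1},{"xyz":[0.001,0,-0.0001],"roll":0,"jaw":1},{"xyz":[0.001,0,-0.0001],"roll":0,"jaw":1}]' 8;  python3 -m pendant '[{"xyz":[0.0005,0,-0.0001],"roll":0,"jaw":1},{"xyz":[0.001,0,-0.0001],"roll":0,"jaw":1},{"xyz":[0.001,0,-0.0001],"roll":0,"jaw":1},{"xyz":[0.001,0,-0.0001],"roll":0,"jaw":1},{"xyz":[0.001,0,-0.0001],"roll":0,"jaw":1},{"xyz":[0.001,0,-0.0001],"roll":0,"jaw":1},{"xyz":[0.001,0,-0.0001],"roll":0,"jaw":1},{"xyz":[0.001,0,-0.0001],"roll":0,"jaw":1}]' 8; python3 look.py 6|grep -v step
```

```text
time_s: 15.05
ee_pos: [510.0, 75.0, 128.5]
ee_rot: [-180.0, 0.1, -8.4]
force: [-5.6, 0.8, 6.0]
gripper_width: 14.8
time_s: 16.05
ee_pos: [510.0, 74.9, 128.5]
ee_rot: [180.0, 0.2, -8.4]
force: [-8.1, 1.6, 7.5]
gripper_width: 14.5
flange 5896 [ 1.2300e-01 -9.0000e-04 -1.6006e+00]
kerb z 25.213523493317897 x [-7.40920063  4.55240531] yend 94.35897293271488
roof left y [(95, np.float64(94.9)), (110, np.float64(95.0)), (125, np.float64(94.5)), (140, np.float64(29.2))]
16.2 [509.95  74.91 128.47] [180.     0.2   -8.44] [-7.4  1.6  8. ] [ 0.03  0.99 -0.02] 14.49
```

```bash
python3 -m pendant '[{"xyz":[0.0004,0,0.0002],"roll":0,"jaw":1},{"xyz":[0.0008,0,0.0004],"roll":0,"jaw":1},{"xyz":[0.001,0,0.0006],"roll":0,"jaw":1},{"xyz":[0.001,0,0.0008],"roll":0,"jaw":1},{"xyz":[0.001,0,0.001],"roll":0,"jaw":1},{"xyz":[0.001,0,0.001],"roll":0,"jaw":1},{"xyz":[0.001,0,0.001],"roll":0,"jaw":1},{"xyz":[0.001,0,0.001],"roll":0,"jaw":1}]' 10; python3 look.py 7|grep -v step
python3 - <<'E'
import cv2,numpy as np
from h import *
im,d,K,D,T=grab('top'); cv2.imwrite('pics/top7.png',im); np.savez('t7.npz',d=d,K=K,D=D,T=T)
Tt=tool(); P=cloud(d,K,D,T); L=(P-Tt[:3,3])@Tt[:3,:3]*[1,-1,-1]
q=L[(abs(L[...,0])<11)&(abs(L[...,1])<130)&(L[...,2]>18)&(L[...,2]<34)]; print('top kerb right',q[:,1].min())
q=L[(L[...,0]>60)&(L[...,0]<200)&(P[...,2]>130)&(P[...,2]<185)&(abs(L[...,1])<115)]; print('roof right',[q[abs(q[:,0]-x)<6][:,1].min().round(1) for x in range(70,180,20)])
a=cv2.imread('pics/wrist7.png')[40:250,200:560]; b=cv2.imread('pics/scene7.png')[160:265,240:380]
a=cv2.resize(a,None,fx=1.1,fy=1.1); b=cv2.resize(b,None,fx=3,fy=3); t=cv2.resize(im[100:220,130:260],None,fx=2.9,fy=2.9)
c=np.zeros((580,800,3),np.uint8); c[:a.shape[0],:a.shape[1]]=a; c[264:264+315,:420]=b; c[:t.shape[0],420:420+t.shape[1]]=t; cv2.imwrite('pics/p7.png',c)
E
```

```text
time_s: 17.2
ee_pos: [510.0, 74.9, 128.4]
ee_rot: [180.0, 0.3, -8.4]
force: [-12.3, 2.3, 14.7]
gripper_width: 14.3
flange 5909 [ 1.2410e-01 -1.1000e-03 -1.4845e+00]
kerb z 25.27956596231214 x [-7.46562889  4.53217241] yend 94.28525351615993
roof left y [(95, np.float64(95.0)), (110, np.float64(94.8)), (125, np.float64(95.0)), (140, np.float64(27.5))]
17.35 [510.    74.94 128.42] [-180.      0.28   -8.44] [-11.1   1.7  14.5] [0.18 1.62 0.05] 14.77
top kerb right -105.01811524142852
roof right [np.float64(-105.4), np.float64(-104.8), np.float64(-104.6), np.float64(-105.1), np.float64(-104.7), np.float64(-104.7)]
```

View pics/p7.png

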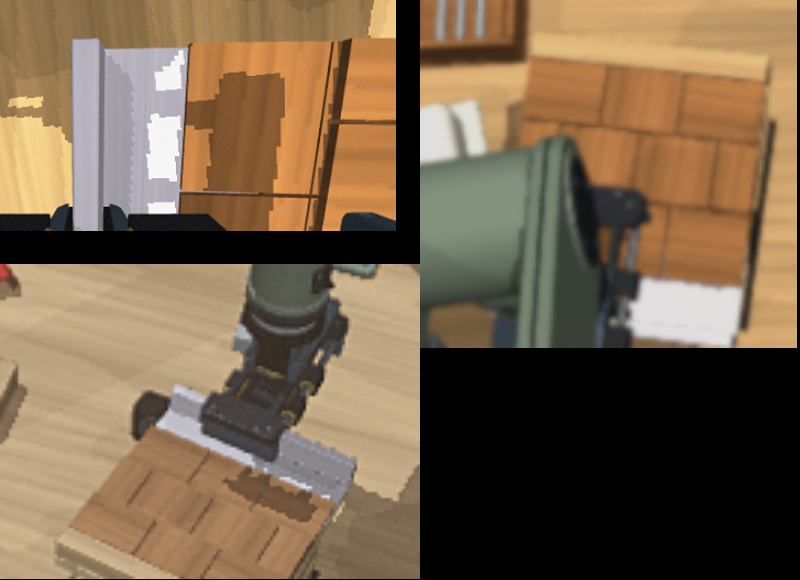

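Run:
```python
from h import *
z=np.load('w7.npz'); im=z['im'];K,D,T,Tt=z['K'],z['D'],z['T'],z['tool']
P=cloud(z['d'],K,D,T); L=(P-Tt[:3,3])@Tt[:3,:3]*[1,-1,-1]
hsv=cv2.cvtColor(im,cv2.COLOR_BGR2HSV); o=(hsv[...,1]>110)&(hsv[...,0]<20)
px=np.array([(330+np.where(o[r,330:470])[0][0],r) for r in range(95,215,3)],float)
q=cv2.undistortPoints(px.reshape(-1,1,2),K,D).reshape(-1,2); dl=(np.c_[q[:,0],-q[:,1],-np.ones(len(q))]@T[:3,:3].T)@Tt[:3,:3]*[1,-1,-1]; o0=((T[:3,3]-Tt[:3,3])@Tt[:3,:3])*[1,-1,-1]
w=L[(L[...,0]>50)&(L[...,0]<88)&(L[...,1]>30)&(L[...,1]<85)]; w=w[abs(w[:,2]-np.median(w[:,2]))<8]; p=np.linalg.lstsq(np.c_[w[:,:2],np.ones(len(w))],w[:,2],rcond=None)[0]; print('shingle plane',p)
w=L[(L[...,0]>12)&(L[...,0]<36)&(L[...,1]>30)&(L[...,1]<88)]; w=w[abs(w[:,2]-1)<8]; f=np.linalg.lstsq(np.c_[w[:,:2],np.ones(len(w))],w[:,2],rcond=None)[0]; print('flange plane',f,'shingle over flange at edge (expect 10)',p[0]*45+p[2]-f[0]*45-f[2])
t=(p[2]+p[0]*o0[0]+p[1]*o0[1]-o0[2])/(dl[:,2]-p[0]*dl[:,0]-p[1]*dl[:,1]); pts=o0+t[:,None]*dl
e=np.polyfit(pts[:,1],pts[:,0],1); print('edge',e,'origin->eave gap',e[1]+60*e[0]+1.56-46.7-(-0.85))
```

```text
shingle plane [1.26499458e-01 8.61372739e-04 8.33645766e+00]
flange plane [ 1.24963313e-01 -1.25770219e-03 -1.49655098e+00] shingle over flange at edge (expect 10) 9.9021351535695
edge [-1.01473953e-03  4.35794776e+01] origin->eave gap -0.7714067339484189
```

Contact, flatness, end alignment and shingle height all agree, so I'm handing in.

```bash
python3 -c "
from workcell import env
print(env.job_done()); s=env.state(); print(s['time_s'],s['ee_pos'],s['force'],s['gripper_width'])"
```

```text
the job is handed in; nothing more can be done
None
the job is handed in; nothing more can be done
```

I shut the roof, picked up the aluminium flashing by its kerb and slid its flange under the lowest shingles until it stopped. I handed in at about 17.4 s with the gripper still holding it pressed on the board.

**How it went:**
- **Roof:** I pushed the eave down to its firm stop; the force reading reached about 33 N there.
- **Fitting:** The arm cannot tilt the tool. I lowered the strip's tuck edge onto the bare board with a light grip, so it turned in the jaws to match the roof slope, then slid it in.

**Last checks:**
- **Drip leg:** Forward motion stopped and the push rose to about 12 N, so the leg is against the roof's front edge. The image-based gap came out at −0.8 mm, which is within its error of about 1 mm.
- **Flatness:** The flange slopes 0.124 rad against the roof's 0.12, with about 14.5 N pressing down and a 10 N grip setting.
- **Shingles:** The left and part of the middle shingle sit 9.9 mm above the flange, against 10 mm when lying flat, so they have not lifted. The right one was only seen in the wider views, and no lift showed.
- **Ends:** The left end is about 0.6 mm inside the roof's end and the right end within about 0.3 mm.

I steered clear of the bystanders and saw no contact with them, but did not measure their positions again at the end. The state could not be read after hand-in, so the final second was not checked.

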